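# Unbox a fossil and return it to its tray

## Robot

A 6-joint arm with a two-finger parallel gripper is mounted at the origin on the work surface. World frame = base frame: x ahead of the robot, y to its left, z up, the work surface at z = 0. Lengths are in mm, angles in rad, forces in N, time in s.
With the tool pointing down it reaches from about 225 to 725 mm from the base axis. Payload 3.1 kg.
Tool frame: the origin (TCP) lies between the finger pads; the fingertips stand 14 mm ahead of it and the grasp point (between the pads) lies 5 mm behind it (manip.tip_extent is the distance from the TCP to the fingertips, in mm); z points along the fingers, y is the direction in which the jaws open and shut (so a half turn about z gives the same grasp; the last joint's range is limited). The gripper opens to 85 mm and grips with 20 to 120 N. Pads are 22 mm wide; open, the fingers measure 114 mm over their backs; the gripper's body (76 mm by 85 mm) begins 54 mm behind the grasp point. The pads swing forward as they close: fully open they stand 13 mm farther back than shut.
Start: joints at [1.1, 0.048, 0.099, 1.622, 0, 1.443], TCP at [176.473, 494.444, 245.312] pointing down, gripper open.
Joint ranges: [-2.91, 2.91], [-0.99, 1.94], [-1.21, 1.42], [-2.12, 2.29], [-1.49, 1.47], [-3.14, 3.14]. Speed limits (rad/s): [2.79, 2.79, 3.14, 3.14, 3.14, 3.14].

## Interface

Orientations are given as a rotation vector (axis times angle).
In Python, from rig import sensors, vision, manip gives the robot as it stands. The module is installed in compiled form; this text tells all that it offers.
- The arm moves only by the tool move_arm, never from a script. Its argument "steps" is text: rows parted by semicolons, each of 7 numbers parted by spaces: the turn, a rotation vector about the world's x, y, z in rad, then the shift along the world's x, y, z in m, then the finger opening in m, from 0 to 0.0854. A call has 1 to 12 rows; each row shifts and turns the commanded pose from where the row before left it; what a row does not reach is not made up. A row lasts 1/10 s, in which the tool goes at most 50 mm and 8.59 degrees, less where a joint would pass 70% of its speed; a pose out of reach is approached as far as the arm can. A call is refused whole if a number of a shift passes 0.05 or a number of a turn 0.15, either way. A call with a gripper value outside its range is refused whole. The fingers move at their own pace and stop on an object; "newtons" is the grip in N (left out, the last holds). Time passes only in rows, so rows that do not move let the fingers close. It gives the time, the measured TCP pose, the force and the opening at its end, in the units of the state.
- sensors.get_state(): the state, without advancing time (a new reading comes with each control period).
- vision.grab_frame(name): name is "scene" or "top"; returns (picture, depth): 400x640x3 uint8, red, green, blue; 400x640 float32, mm along the optical axis (not along the pixel's ray), 0 where there is no reading.
- vision.camera_info(name): a dict with "fx", "fy", "cx", "cy" (pixels), "R" (3x3) and "t" (3): a world point X has camera coordinates R X + t. Camera axes: x right, y down, z forward; pixel columns grow to the right and rows downward; lengths in mm; the calibration is good to about 2 mm. A picture is of the moment at which its call begins. camera_info takes no time and is no camera call.
- manip.finish_job(): hands the job in, once; it reports no verdict.
The state is a dict: "time_s": time; "joints": joint angles; "joint_vel": joint speeds; "joint_efforts": joint torques, N m; "ee_pos": TCP position; "ee_rot": TCP orientation; "force": force on the tool from outside, world axes, zero at the start; "wrist_torque": the same for the moment, N m; "grip_width": finger opening in mm.
Only numpy, scipy, OpenCV 4.12 (cv2) and the standard library are available. Lean on these libraries where they do the work, as an engineer would, in place of code of your own. Each camera call takes 0.05 s, during which the arm holds its last target.

## Task

Slide the lid of the wooden specimen box out along its tracks until it clears, and lay it handle up, flat and centred, on the grey felt pad. Then lift the fossil bone out of the box and lay it gently, without dropping it, centred on the yellow slip in the collection tray, lying along the slip and parallel to the other bones. Leave the two bones in the tray and everything else on the bench where they are.

Things in the scene. Friction and masses are not known exactly. Their poses are not given: they have to be found in the camera images.
- specimen_box: Fixed pale wooden box, 126 (its x) by 170 (its y) by 50 mm high, origin at the centre of the underside. Inside the 8 mm side walls, 5 mm ledges (top z=38) and lips (z=46 to 50) form tracks along y. The lid slides out to -y only, over the low end wall (top z=37). White foam floor inside, top z=12; mouth 100 mm (x) by 154 mm (y) between ledges and end walls.
- track_end (a point): Middle of the low end of the box where the tracks end (box x=0, y=-85, z=38 mm). The lid is free of the tracks once its centre is 80 mm past this point.
- lid: Loose flat wooden lid, 106 (its x) by 160 (its y) by 6 mm, about 90 g, in the tracks with 2 mm play all round, little friction. Axes parallel to the box's, centre at box y=-4 (closed) to -22 at the start. Origin: centre of its underside. Dark wooden bar handle on top: 50 mm along x, 12 mm thick along y, centred at y=-45, z=6 to 32.
- lid_handle (a point): Middle of the top edge of the lid's bar handle (lid x=0, y=-45, z=32 mm).
- fossil: Dark brown rigid fossil limb bone, about 60 g, 110 mm long along its x; round shaft 14 mm in diameter, knobbly ends 32 mm wide (y) and 18 mm high, on which it lies. Origin: middle of the shaft, 9 mm above what it lies on. Starts under the lid on the foam floor, roughly along the box's y. Either end may point either way in the tray.
- tray: Shallow pale wooden collection tray fixed to the bench, 160 (its x) by 240 (its y) by 30 mm high, walls 8 mm, white lining with its top at z=10. Origin: centre of the underside; z up. Three places at y=-65, 0 and +65 mm for bones lying along the tray's x: two are taken by bones, the third is marked by the yellow slip.
- slip: Yellow paper slip, 120 (its x) by 36 mm (its y), paper thin, fixed on the tray lining in the vacant place, its x parallel to the tray's x. Origin: its centre. It moves between the three places from start to start.
- tray_bone_a: Brown bone of the same shape and size as the fossil, lying in the tray; leave it alone. Origin: middle of its shaft; x along its length.
- tray_bone_b: Brown bone of the same shape and size as the fossil, lying in the tray; leave it alone. Origin: middle of its shaft; x along its length.
- pad: Grey felt pad fixed flat on the bench, 170 (its x) by 230 (its y) by 4 mm. Origin: centre of the underside. The lid goes here.
- brush: Bystander: hand brush lying on the bench; leave it.
- jar: Bystander: small amber jar, 52 mm in diameter, 75 mm high; leave it.
- caliper: Bystander: steel caliper about 170 mm long lying on the bench; leave it.
- loupe: Bystander: black standing loupe, 36 mm in diameter, 30 mm high; leave it.
- card_tray: Bystander: open cardboard tray, 90 by 70 by 30 mm; leave it.
Things that resemble listed ones, but are neither listed nor needed, are in the scene too. What is shaped like the specimen_box but turquoise is not meant.

How it is judged (in metres and radians):
On the way, in this order (a step that is already met when the one before it is completed fails the run):
1. the lid has been slid out beyond the end of its tracks (y of lid in the frame of specimen_box below -0.165 m), for 0.05 s.
2. the lid lies flat, handle up and released on the grey pad (horizontal distance between lid and pad below 0.06 m and angle between lid's own z axis and vertical below 0.08 rad and z of lid in the frame of pad between 0.001 and 0.009 m and contact force between the fingers and lid below 0.1 N and linear speed of lid below 0.03 m/s), for 0.2 s.
3. the fossil is lifted out of the box (z of fossil in the frame of specimen_box above 0.06 m and contact force between the fingers and fossil above 0.5 N), for 0.1 s.
At the end, for the whole second after the job is handed in: The lid lies flat, handle up, at rest on the grey pad, its centre within 60 mm of the pad's centre; the fossil lies at rest and released on the tray lining, its middle within 18 mm of the middle of the yellow slip and its length within 0.2 rad of the tray's x (either way round) (all of step 2 and horizontal distance between fossil and slip below 0.018 m and angle between the x axis of fossil and the x axis of tray, either way round below 0.2 rad and z of fossil in the frame of tray between 0.014 and 0.024 m and contact force between the fingers and fossil below 0.1 N and linear speed of fossil below 0.02 m/s); the robot touches nothing.
It fails at once if a bone already in the tray is shifted more than 15 mm (distance of any of tray_bone_a, tray_bone_b from where it was at the start of the episode above 0.015 m).
It fails at once if a bystander (brush, jar, caliper, loupe, card tray) is shifted more than 30 mm (distance of any of brush, jar, caliper, loupe, card_tray from where it was at the start of the episode above 0.03 m).
It fails at once if the fossil is dropped or thrown (it moves faster than 0.45 m/s while no finger touches it: a fall of about 10 mm) (contact force between the fingers and fossil below 0.05 N and linear speed of fossil above 0.45 m/s).
It also fails if it takes over 64 s, if anything falls off the work surface, if the arm or the gripper's body presses on something with over 40 N, if the wrist force passes 120 N, or if a joint passes its speed limit or range.

## Working session

There is one attempt and no reset: what is moved stays moved. The work goes in short steps, Python scripts to look and compute and a tool call to move; the robot and the scene stay as the last step left them, time stands still between calls to the robot, and variables do not carry over. Pictures are saved under pics/ and viewed, and the job is handed in when it is done.

Besides the shell and the picture viewer there is one more tool, called after ">>>" by a JSON object that holds its "op" and its "data". move_arm: Moves the arm, as the interface text tells. Its arguments: {"type":"object","properties":{"steps":{"type":"string"},"newtons":{"type":"number"}},"required":["steps"]}

```bash
mkdir -p pics
cat > h.py <<'E'
import numpy as np, cv2
from rig import sensors, vision, manip
def grab(n,tag):
    p,d=vision.grab_frame(n); np.savez(f'{tag}.npz',p=p,d=d); cv2.imwrite(f'pics/{tag}.png',p[:,:,::-1]); return p,d
def load(tag):
    z=np.load(f'{tag}.npz'); return z['p'],z['d']
def w(n,u,v,z):  # pixel -> world at depth z
    c=vision.camera_info(n); X=np.array([(u-c['cx'])/c['fx']*z,(v-c['cy'])/c['fy']*z,z]); return np.array(c['R']).T@(X-np.array(c['t']))
def wz(n,u,v,h): # pixel -> world at height h
    c=vision.camera_info(n); R=np.array(c['R']);o=-R.T@np.array(c['t']); r=R.T@np.array([(u-c['cx'])/c['fx'],(v-c['cy'])/c['fy'],1]); return o+r*(h-o[2])/r[2]
def px(n,X):
    c=vision.camera_info(n); q=np.array(c['R'])@np.array(X)+np.array(c['t']); return q[0]/q[2]*c['fx']+c['cx'],q[1]/q[2]*c['fy']+c['cy']
E
python3 - <<'E'
from h import *
grab('top','t0');grab('scene','s0')
print(sensors.get_state()); print(vision.camera_info('top')); print(manip.tip_extent)
E
```

```text
{'time_s': 0.1, 'joints': array([1.10018634e+00, 4.86803498e-02, 9.77325840e-02, 1.62198918e+00,
       1.58969528e-05, 1.44299203e+00]), 'joint_vel': array([ 5.21062718e-05, -6.86016132e-04,  4.10230042e-03, -5.82728680e-04,
       -7.06145343e-04,  3.40534148e-04]), 'joint_efforts': array([ 2.13909487e-03, -3.39852798e+01,  3.20935607e+01,  1.58579950e-02,
       -2.44057146e-04, -3.20554506e-06]), 'ee_pos': array([176.23863891, 493.97886045, 244.22127709]), 'ee_rot': array([-0.53573466, -3.09491889,  0.00320507]), 'force': array([ 0.01077183, -0.10444769,  0.28967329]), 'wrist_torque': array([ 0.00481849,  0.00924959, -0.01854409]), 'grip_width': 85.36471259234749}
{'fx': 426.8123802604109, 'fy': 426.8123802604109, 'cx': 318.6120956261959, 'cy': 205.64595104111632, 'R': array([[-0.01451816, -0.9998078 , -0.01317553],
       [-0.98812873,  0.01636157, -0.1527544 ],
       [ 0.15294061,  0.01080141, -0.98817635]]), 't': array([  95.88696361,  531.04368866, 1153.03352387])}
14.0
```

View pics/t0.png

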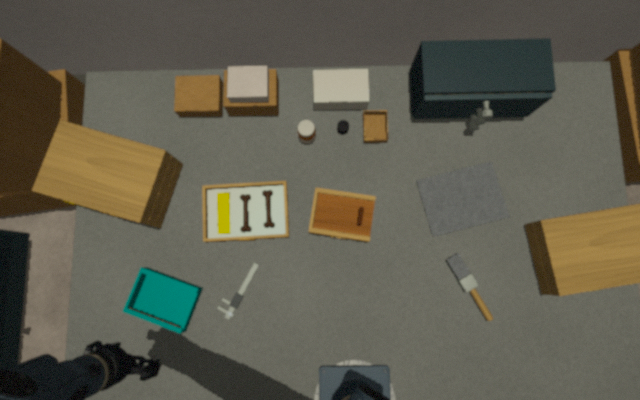

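View pics/s0.png

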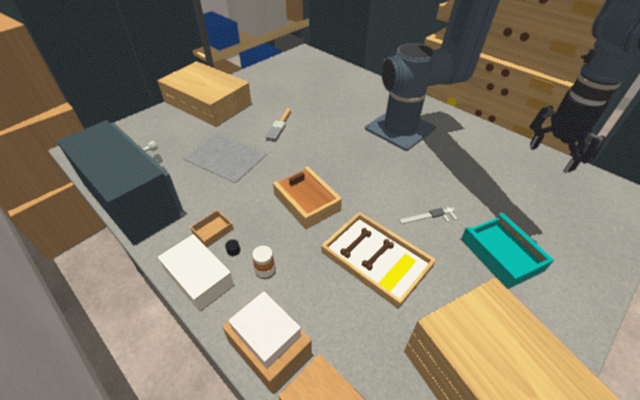

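The pale wooden box with its orange lid and dark handle is at about (342,214) in the top view. The turquoise look-alike at (163,300) is not meant. The pad is at (462,198). The tray is at (245,211), with the slip at (223,213) and bones at (245,213) and (268,208). I'll enlarge these to check.

Run:
```python
from h import *
p,d=load('t0')
def crop(x0,y0,x1,y1,k,f):
    cv2.imwrite(f,cv2.resize(p[y0:y1,x0:x1,::-1],None,fx=k,fy=k,interpolation=cv2.INTER_CUBIC))
crop(195,175,385,250,4,'pics/c1.png'); crop(405,150,525,250,6,'pics/c2.png')
```

```text
(no output)
```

View pics/c1.png

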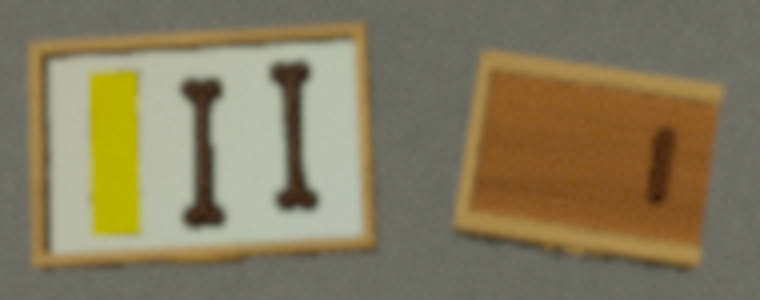

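View pics/c2.png

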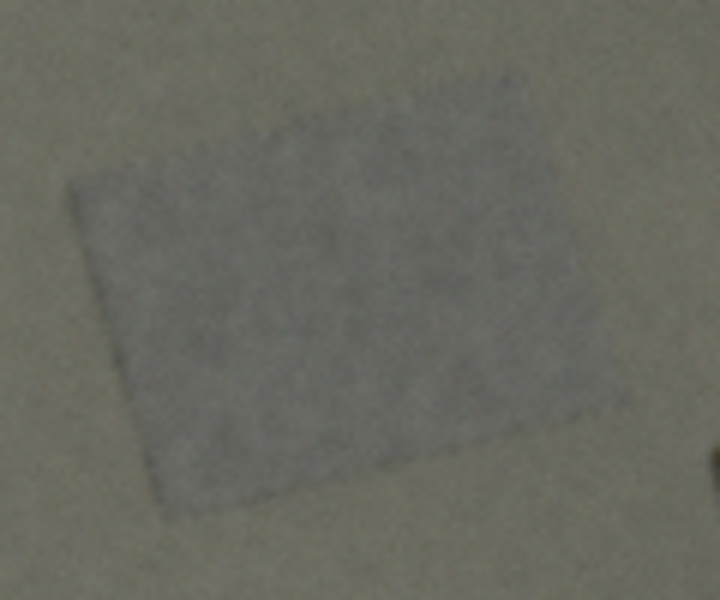

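Run:
```python
from h import *
np.set_printoptions(precision=1,suppress=True)
f=lambda q,k,x0,y0,h:np.array([wz('top',a/k+x0,b/k+y0,h) for a,b in q])
B=f([(485,52),(722,88),(698,265),(457,230)],4,195,175,50); print('box',B,B.mean(0),[np.linalg.norm(B[i]-B[i-1]) for i in range(4)])
yb=B[0]-B[1]+B[3]-B[2]; ang=lambda v:np.arctan2(v[1],v[0])
print('box y dir',ang(yb)); xb=B[0]-B[3]+B[1]-B[2]; print('xdir',ang(xb))
H=f([(665,128),(653,203),(676,128),(645,200),(660,165)],4,195,175,70);print('handle',H,ang(H[0]-H[1]))
T=f([(30,45),(362,27),(375,245),(35,265)],4,195,175,30);print('tray',T,T.mean(0),ang(T[0]-T[1]+T[3]-T[2]),ang(T[0]-T[3]+T[1]-T[2]))
S=f([(92,74),(138,70),(139,233),(96,234)],4,195,175,10);print('slip',S,S.mean(0),ang(S[0]-S[3]+S[1]-S[2]))
b=f([(201,90),(204,217),(290,73),(297,200)],4,195,175,19);print('bones',b,ang(b[0]-b[1]),ang(b[2]-b[3]))
P=f([(70,182),(518,75),(632,402),(168,518)],6,405,150,4);print('pad',P,P.mean(0),[np.linalg.norm(P[i]-P[i-1]) for i in range(4)],ang(P[0]-P[1]+P[3]-P[2]))
p,d=load('t0')
for u,v in [(360,216),(345,213),(330,210),(224,213),(246,213),(316,210),(462,198)]:
  print(u,v,w('top',u,v,np.median(d[v-1:v+2,u-1:u+2])))
```

```text
box [[581.2  93.4  50. ]
 [552.9 -71.1  50. ]
 [430.2 -50.4  50. ]
 [456.8 114.4  50. ]] [505.3  21.6  50. ] [np.float64(126.14423876624073), np.float64(166.91033991529042), np.float64(124.40900510917976), np.float64(166.90927108165067)]
box y dir 1.4055072443782421
xdir -0.16704679381373516
handle [[522.4 -28.9  70. ]
 [471.2 -19.2  70. ]
 [522.3 -36.3  70. ]
 [473.3 -13.9  70. ]
 [497.  -24.7  70. ]] -0.18612050964755925
tray [[595.8 418.6  30. ]
 [604.8 181.2  30. ]
 [449.  172.5  30. ]
 [438.7 410.8  30. ]] [522.1 295.8  30. ] 1.6113666169722396 0.05258199416855392
slip [[577.7 378.7  10. ]
 [580.1 345.4  10. ]
 [461.9 342.6  10. ]
 [461.6 373.3  10. ]] [520.3 360.   10. ] 0.034750966820927716
bones [[563.1 297.8  19. ]
 [471.7 294.6  19. ]
 [574.4 234.   19. ]
 [482.7 228.7  19. ]] 0.03508628734501249 0.05798373337608694
pad [[ 607.9 -197.9    4. ]
 [ 657.3 -417.6    4. ]
 [ 496.4 -459.5    4. ]
 [ 444.5 -236.2    4. ]] [ 551.5 -327.8    4. ] [np.float64(167.84616470921497), np.float64(225.228836332076), np.float64(166.2656095798821), np.float64(229.2633678141684)] 1.7952291127718238
360 216 [497.7 -24.7  70. ]
345 213 [510.2  14.5  43.7]
330 210 [518.9  56.1  46.3]
224 213 [520.7 360.6   8.3]
246 213 [517.6 294.4  23.2]
316 210 [520.2  95.1  41.8]
462 198 [ 553.4 -324.9    5.9]
```

>>> {"op": "move_arm", "data": {"steps": "0 0 0.015 0.023 -0.037 0 0.0854;0 0 0.015 0.023 -0.037 0 0.0854;0 0 0.015 0.023 -0.037 0 0.0854;0 0 0.015 0.023 -0.037 0 0.0854;0 0 0.015 0.023 -0.037 0 0.0854;0 0 0.015 0.023 -0.037 0 0.0854;0 0 0.015 0.023 -0.037 0 0.0854;0 0 0.015 0.023 -0.037 0 0.0854;0 0 0.015 0.023 -0.037 0 0.0854;0 0 0.015 0.023 -0.037 0 0.0854;0 0 0.015 0.023 -0.037 0 0.0854;0 0 0.015 0.023 -0.037 0 0.0854", "newtons": 40}}

```text
time_s: 1.3
ee_pos: [452.8, 48.7, 244.8]
ee_rot: [-0.255, -3.131, -0.0]
force: [-0.3, -0.1, 0.1]
grip_width: 85.4
```

>>> {"op": "move_arm", "data": {"steps": "0 0 0 0.022 -0.037 -0.02 0.05;0 0 0 0.0222 -0.0365 -0.02 0.05;0 0 0 0 0 -0.03 0.05;0 0 0 0 0 -0.03 0.05;0 0 0 0 0 -0.03 0.05;0 0 0 0 0 0 0.05;0 0 0 0 0 0 0.05"}}

```text
time_s: 2.0
ee_pos: [495.9, -22.9, 114.8]
ee_rot: [-0.255, -3.129, -0.0]
force: [-0.1, -0.4, 0.7]
grip_width: 50.2
```

Run:
```python
from h import *
p,d=grab('scene','s1')
cv2.imwrite('pics/s1c.png',cv2.resize(p[100:260,230:400,::-1],None,fx=4,fy=4,interpolation=cv2.INTER_CUBIC)[:600])
```

```text
(no output)
```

View pics/s1c.png

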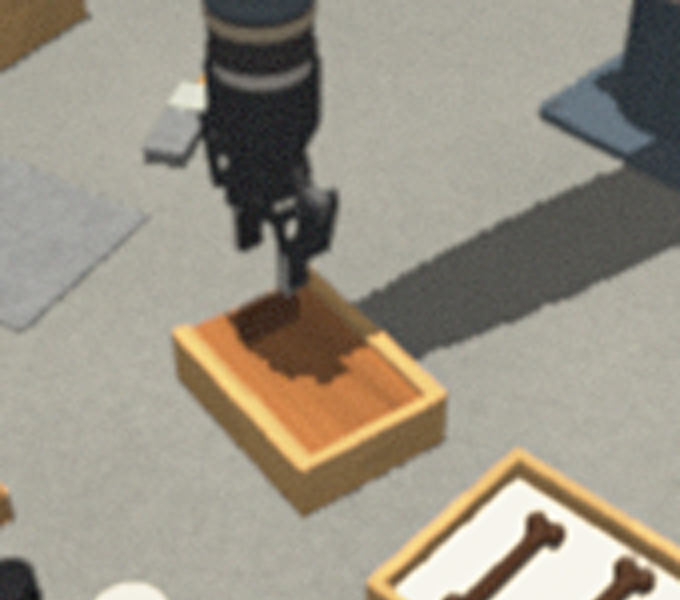

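The gripper stands above the handle, at about (270,320) in the crop, and the jaws straddle it. I'll descend and grip.

>>> {"op": "move_arm", "data": {"steps": "0 0 0 0.001 -0.0015 -0.02 0.05;0 0 0 0 0 -0.02 0.05;0 0 0 0 0 -0.012 0.05;0 0 0 0 0 0 0.05;0 0 0 0 0 0 0.0;0 0 0 0 0 0 0.0;0 0 0 0 0 0 0.0;0 0 0 0 0 0 0.0;0 0 0 0 0 0 0.0", "newtons": 40}}

```text
time_s: 2.95
ee_pos: [498.9, -24.8, 64.9]
ee_rot: [0.255, 3.128, -0.0]
force: [-0.3, -0.4, 6.5]
grip_width: 11.0
```

>>> {"op": "move_arm", "data": {"steps": "0 0 0 0 0 0.002 0;0 0 0 0 0 0 0"}}

```text
time_s: 3.15
ee_pos: [497.3, -24.5, 65.0]
ee_rot: [-0.255, -3.13, -0.0]
force: [0.3, 0.0, 1.0]
grip_width: 11.2
```

>>> {"op": "move_arm", "data": {"steps": "0 0 0 -0.0016 -0.0099 0 0;0 0 0 -0.0025 -0.0148 0 0;0 0 0 -0.0025 -0.0148 0 0;0 0 0 -0.0025 -0.0148 0 0;0 0 0 0 0 0 0"}}

```text
time_s: 3.65
ee_pos: [488.0, -80.8, 65.1]
ee_rot: [-0.26, -3.13, 0.002]
force: [0.8, -0.9, 0.0]
grip_width: 10.9
```

>>> {"op": "move_arm", "data": {"steps": "0 0 0 -0.0025 -0.0148 0 0;0 0 0 -0.0025 -0.0148 0 0;0 0 0 -0.0025 -0.0148 0 0;0 0 0 -0.0025 -0.0148 0 0;0 0 0 -0.0025 -0.0148 0 0;0 0 0 -0.0025 -0.0148 0 0;0 0 0 -0.0025 -0.0148 0 0;0 0 0 -0.0025 -0.0148 0 0;0 0 0 -0.0016 -0.0099 0 0;0 0 0 0 0 0 0"}}

```text
time_s: 4.65
ee_pos: [466.7, -208.7, 65.3]
ee_rot: [0.259, 3.131, -0.001]
force: [-0.0, -0.2, -1.1]
grip_width: 10.8
```

Run:
```python
from h import *
p,d=grab('scene','s2')
cv2.imwrite('pics/s2c.png',cv2.resize(p[80:260,180:380,::-1],None,fx=3,fy=3,interpolation=cv2.INTER_CUBIC))
```

```text
(no output)
```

View pics/s2c.png

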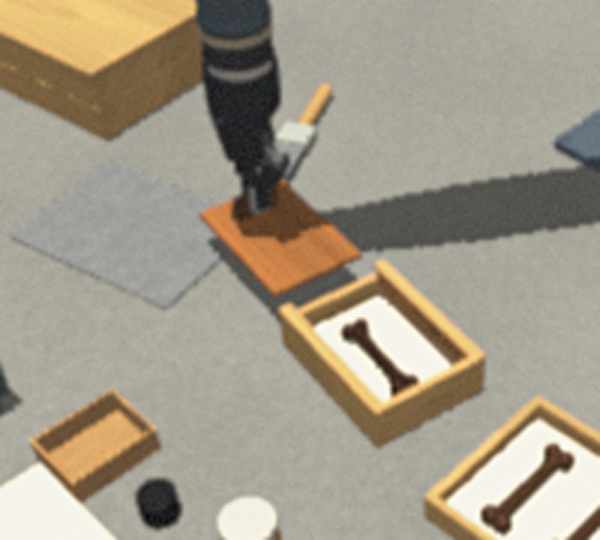

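The lid is clear of the box (the fossil now shows in the box, in the crop at (380,355)) and is held level. I'll carry it to the pad, turning 0.39 rad to line up with it.

>>> {"op": "move_arm", "data": {"steps": "0 0 0 0 0 0.01 0;0 0 0.039 0.0095 -0.0163 0 0;0 0 0.039 0.0095 -0.0163 0 0;0 0 0.039 0.0095 -0.0163 0 0;0 0 0.039 0.0095 -0.0163 0 0;0 0 0.039 0.0095 -0.0163 0 0;0 0 0.039 0.0095 -0.0163 0 0;0 0 0.039 0.0095 -0.0163 0 0;0 0 0.039 0.0095 -0.0163 0 0;0 0 0.039 0.0095 -0.0163 0 0;0 0 0.039 0.0095 -0.0163 0 0;0 0 0 0 0 0 0"}}

```text
time_s: 5.9
ee_pos: [563.4, -371.5, 75.9]
ee_rot: [-0.356, 3.12, -0.003]
force: [-0.3, 0.9, -0.5]
grip_width: 10.6
```

>>> {"op": "move_arm", "data": {"steps": "0 0 0 0 0 -0.015 0;0 0 0 0 0 -0.015 0;0 0 0 0 0 -0.006 0;0 0 0 0 0 0 0;0 0 0 0 0 0 0"}}

```text
time_s: 6.4
ee_pos: [561.5, -369.4, 38.7]
ee_rot: [0.356, -3.12, -0.002]
force: [-0.2, 0.2, -0.4]
grip_width: 10.9
```

Run:
```python
from h import *
p,d=grab('scene','s3')
cv2.imwrite('pics/s3c.png',cv2.resize(p[80:260,150:350,::-1],None,fx=3,fy=3,interpolation=cv2.INTER_CUBIC))
p,d=grab('top','t3')
cv2.imwrite('pics/t3c.png',cv2.resize(p[140:260,300:530,::-1],None,fx=3,fy=3,interpolation=cv2.INTER_CUBIC))
```

```text
(no output)
```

View pics/s3c.png

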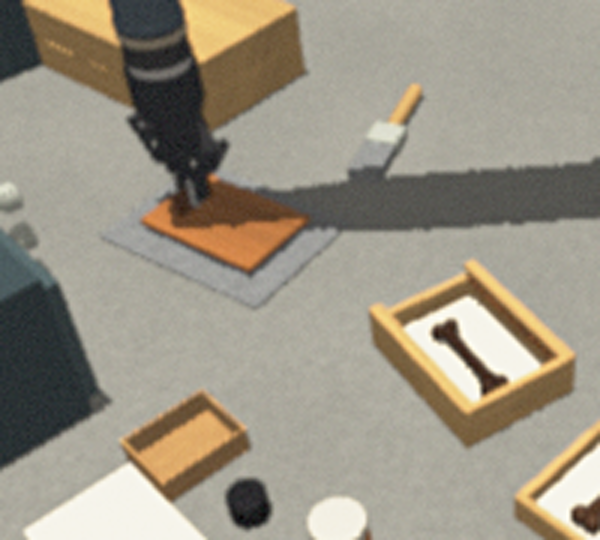

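View pics/t3c.png

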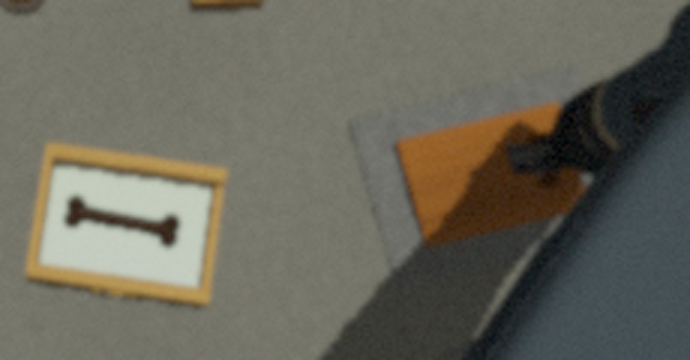

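The lid sits centred over the pad, about 10 mm up and aligned with it. I'll lower it gently.

>>> {"op": "move_arm", "data": {"steps": "0 0 0 0 0 -0.003 0;0 0 0 0 0 -0.002 0;0 0 0 0 0 -0.002 0;0 0 0 0 0 0 0"}}

```text
time_s: 6.9
ee_pos: [561.7, -370.0, 31.8]
ee_rot: [0.356, -3.121, -0.001]
force: [-1.4, -0.5, -2.6]
grip_width: 11.0
```

>>> {"op": "move_arm", "data": {"steps": "0 0 0 0 0 -0.0015 0;0 0 0 0 0 0 0"}}

```text
time_s: 7.1
ee_pos: [562.1, -370.3, 31.1]
ee_rot: [-0.356, 3.121, -0.0]
force: [-0.6, -0.6, -1.1]
grip_width: 11.2
```

>>> {"op": "move_arm", "data": {"steps": "0 0 0 0 0 -0.001 0;0 0 0 0 0 0 0;0 0 0 0 0 0 0"}}

```text
time_s: 7.4
ee_pos: [562.1, -370.3, 31.0]
ee_rot: [-0.356, 3.121, -0.001]
force: [-1.9, 1.1, 5.4]
grip_width: 11.0
```

Contact (5 N upward, z stalled at 31.0). I'll release slowly, then lift.

>>> {"op": "move_arm", "data": {"steps": "0 0 0 0 0 0.0005 0.02;0 0 0 0 0 0 0.03;0 0 0 0 0 0 0.045;0 0 0 0 0 0 0.05;0 0 0 0 0 0.015 0.05;0 0 0 0 0 0.03 0.05;0 0 0 0 0 0.04 0.05;0 0 0 0 0 0.04 0.05;0 0 -0.039 -0.01 0.035 0.03 0.05;0 0 -0.039 -0.01 0.035 0.02 0.05;0 0 -0.039 -0.01 0.035 0.01 0.05;0 0 -0.039 -0.01 0.035 0 0.05"}}

```text
time_s: 8.6
ee_pos: [522.9, -229.8, 219.7]
ee_rot: [-0.108, 3.134, -0.006]
force: [0.8, -0.8, -0.4]
grip_width: 50.2
```

Run:
```python
from h import *
p,d=grab('scene','s4')
cv2.imwrite('pics/s4c.png',cv2.resize(p[80:260,150:350,::-1],None,fx=3,fy=3,interpolation=cv2.INTER_CUBIC))
p,d=grab('top','t4')
cv2.imwrite('pics/t4c.png',cv2.resize(p[140:260,300:530,::-1],None,fx=3,fy=3,interpolation=cv2.INTER_CUBIC))
```

```text
(no output)
```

View pics/s4c.png

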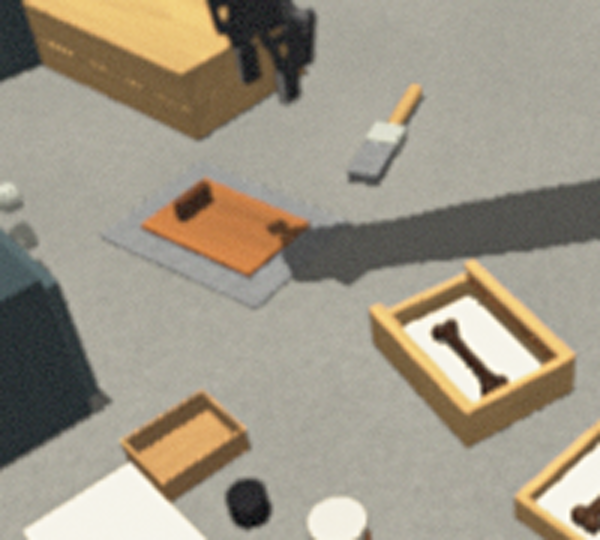

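View pics/t4c.png

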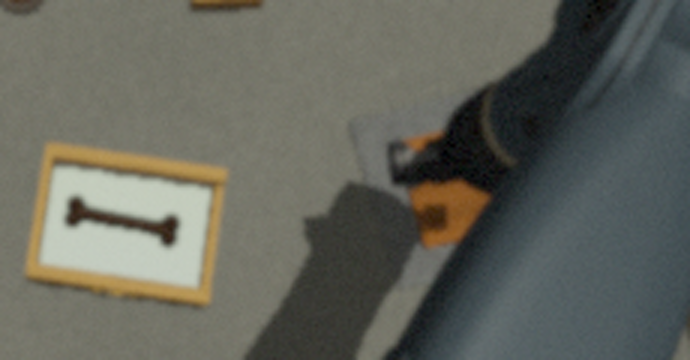

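The lid lies flat and centred on the pad. Now I'll measure the fossil by its dark pixels inside the box.

Run:
```python
from h import *
np.set_printoptions(precision=2,suppress=True)
p,d=load('t4')
def bone(u0,v0,u1,v1,h):
    g=p[v0:v1,u0:u1].max(2); m=(g<110).astype(np.uint8)
    n,l,s,c=cv2.connectedComponentsWithStats(m); k=1+s[1:,4].argmax(); v,u=np.nonzero(l==k)
    W=np.array([wz('top',a+u0,b+v0,h)[:2] for a,b in zip(u,v)])
    (c,sz,a)=cv2.minAreaRect(W.astype(np.float32)); 
    e=np.linalg.eigh(np.cov(W.T))[1][:,1]
    print(n,s[k],'rect',c,sz,'mean',W.mean(0),'ang',np.arctan2(e[1],e[0])%np.pi)
bone(318,198,368,232,12+9)
bone(238,190,254,236,19); bone(260,184,276,232,19)
print(sensors.get_state()['ee_pos'])
```

```text
4 [  4   8  37  16 175] rect (512.4083862304688, 27.223979949951172) (102.27472686767578, 26.362932205200195) mean [512.8   26.88] ang 1.3504077932903573
2 [  3   5  10  37 180] rect (518.73193359375, 296.6695861816406) (103.79324340820312, 25.56698989868164) mean [518.36 297.17] ang 0.029868543483004384
2 [  3   7  11  36 174] rect (530.3015747070312, 232.56451416015625) (102.85243225097656, 23.270103454589844) mean [530.27 232.59] ang 0.061814659982354137
[ 521.1  -226.25  217.62]
```

>>> {"op": "move_arm", "data": {"steps": "0 0 0.128 -0.0008 0.0253 0 0.04;0 0 0.128 -0.0008 0.0253 0 0.04;0 0 0.128 -0.0008 0.0253 0 0.04;0 0 0.128 -0.0008 0.0253 0 0.04;0 0 0.128 -0.0008 0.0253 0 0.04;0 0 0.128 -0.0008 0.0253 0 0.04;0 0 0.128 -0.0008 0.0253 0 0.04;0 0 0.128 -0.0008 0.0253 0 0.04;0 0 0.128 -0.0008 0.0253 0 0.04;0 0 0.128 -0.0008 0.0253 0 0.04;0 0 0 0 0 0 0.04;0 0 0 0 0 0 0.04", "newtons": 30}}

```text
time_s: 9.9
ee_pos: [514.5, 22.6, 216.0]
ee_rot: [-1.964, 2.452, -0.002]
force: [0.0, -0.1, -0.3]
grip_width: 40.0
```

>>> {"op": "move_arm", "data": {"steps": "0 0 0 -0.002 0.0044 -0.04 0.04;0 0 0 0 0 -0.04 0.04;0 0 0 0 0 -0.04 0.04;0 0 0 0 0 -0.021 0.04;0 0 0 0 0 0 0.04;0 0 0 0 0 0 0.04"}}

```text
time_s: 10.5
ee_pos: [512.3, 26.2, 74.8]
ee_rot: [1.962, -2.453, 0.0]
force: [-0.2, 0.3, 0.2]
grip_width: 39.9
```

Run:
```python
from h import *
p,d=grab('scene','s5')
cv2.imwrite('pics/s5c.png',cv2.resize(p[130:240,250:360,::-1],None,fx=5,fy=5,interpolation=cv2.INTER_CUBIC))
```

```text
(no output)
```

View pics/s5c.png

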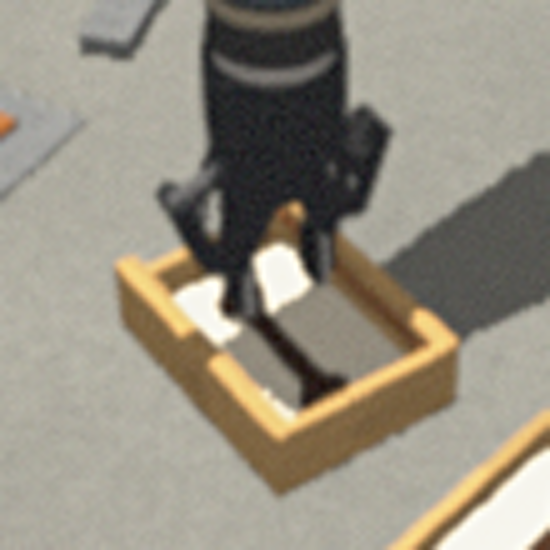

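The jaws straddle the shaft inside the box walls. I'll descend in guarded steps.

>>> {"op": "move_arm", "data": {"steps": "0 0 0 0 0 -0.02 0.04;0 0 0 0 0 -0.015 0.04;0 0 0 0 0 -0.007 0.04;0 0 0 0 0 0 0.04;0 0 0 0 0 0 0.04"}}

```text
time_s: 11.05
ee_pos: [513.2, 27.1, 33.9]
ee_rot: [-1.963, 2.45, -0.003]
force: [0.9, -0.4, 0.7]
grip_width: 40.1
```

>>> {"op": "move_arm", "data": {"steps": "0 0 0 0 0 -0.004 0.035;0 0 0 0 0 0 0.03;0 0 0 0 0 0 0.03"}}

```text
time_s: 11.35
ee_pos: [512.1, 27.3, 28.6]
ee_rot: [-1.965, 2.451, -0.0]
force: [-0.1, 0.4, 0.1]
grip_width: 30.0
```

>>> {"op": "move_arm", "data": {"steps": "0 0 0 0 0 0 0.02;0 0 0 0 0 0 0.01;0 0 0 0 0 0 0;0 0 0 0 0 0 0;0 0 0 0 0 0 0", "newtons": 30}}

```text
time_s: 11.85
ee_pos: [512.2, 27.2, 28.5]
ee_rot: [-1.964, 2.451, -0.001]
force: [0.1, 0.5, 1.3]
grip_width: 12.3
```

>>> {"op": "move_arm", "data": {"steps": "0 0 0 0 0 0.005 0;0 0 0 0 0 0.01 0;0 0 0 0 0 0.02 0;0 0 0 0 0 0.02 0;0 0 0 0 0 0.02 0;0 0 0 0 0 0.02 0;0 0 0 0 0 0.01 0;0 0 0 0 0 0 0;0 0 0 0 0 0 0"}}

```text
time_s: 12.75
ee_pos: [511.8, 27.3, 133.0]
ee_rot: [1.965, -2.451, -0.0]
force: [-0.3, 0.2, -0.4]
grip_width: 12.5
```

Run:
```python
from h import *
p,d=grab('scene','s6')
cv2.imwrite('pics/s6c.png',cv2.resize(p[90:240,240:400,::-1],None,fx=4,fy=4,interpolation=cv2.INTER_CUBIC))
```

```text
(no output)
```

View pics/s6c.png

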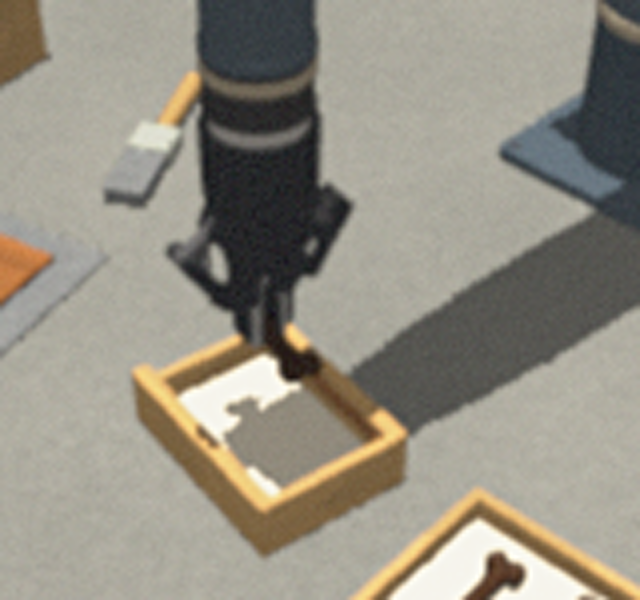

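The fossil is held level and clear of the box. I'll carry it to the slip, turning -1.305 rad.

>>> {"op": "move_arm", "data": {"steps": "0 0 -0.1186 0.0007 0.0302 0 0;0 0 -0.1186 0.0007 0.0302 0 0;0 0 -0.1186 0.0007 0.0302 0 0;0 0 -0.1186 0.0007 0.0302 0 0;0 0 -0.1186 0.0007 0.0302 0 0;0 0 -0.1186 0.0007 0.0302 0 0;0 0 -0.1186 0.0007 0.0302 0 0;0 0 -0.1186 0.0007 0.0302 0 0;0 0 -0.1186 0.0007 0.0302 0 0;0 0 -0.1186 0.0007 0.0302 0 0;0 0 -0.1186 0.0007 0.0302 0 0;0 0 0 0 0 0 0"}}

```text
time_s: 14.0
ee_pos: [518.2, 362.5, 130.9]
ee_rot: [0.077, -3.138, -0.0]
force: [0.4, -0.3, -0.8]
grip_width: 12.4
```

>>> {"op": "move_arm", "data": {"steps": "0 0 0 0 0 -0.02 0;0 0 0 0 0 -0.02 0;0 0 0 0 0 -0.02 0;0 0 0 0 0 -0.01 0;0 0 0 0 0 0 0;0 0 0 0 0 0 0"}}

```text
time_s: 14.6
ee_pos: [519.6, 359.0, 63.3]
ee_rot: [0.073, -3.14, 0.001]
force: [-0.5, -0.1, -0.3]
grip_width: 12.7
```

Run:
```python
from h import *
p,d=grab('scene','s7')
cv2.imwrite('pics/s7c.png',cv2.resize(p[180:310,310:450,::-1],None,fx=4,fy=4,interpolation=cv2.INTER_CUBIC))
p,d=grab('top','t7')
cv2.imwrite('pics/t7c.png',cv2.resize(p[170:260,180:310,::-1],None,fx=5,fy=5,interpolation=cv2.INTER_CUBIC))
print(px('top',[520,360,62]))
```

```text
(np.float64(219.67609026295167), np.float64(210.59842895324127))
```

View pics/s7c.png

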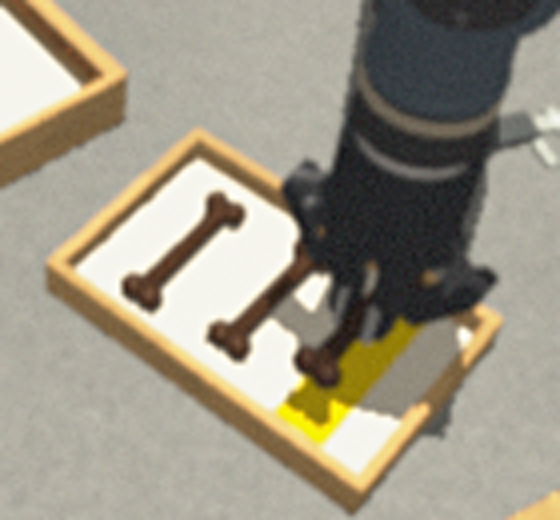

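View pics/t7c.png

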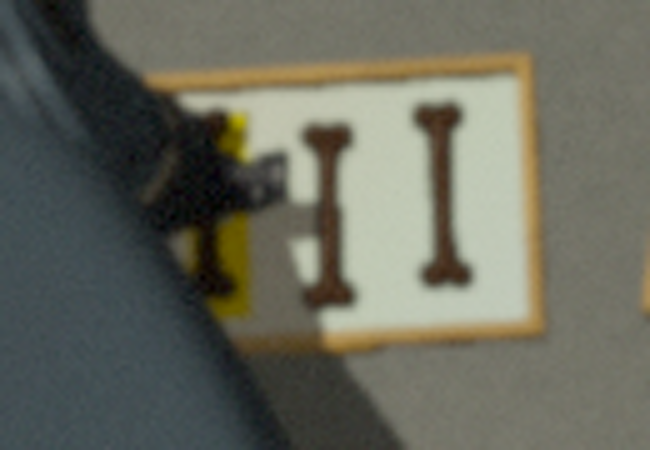

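Bone is parallel to the others and over the slip (top crop: ends (213,118) and (213,288)). Lowering.

>>> {"op": "move_arm", "data": {"steps": "0 0 0 0 0 -0.012 0;0 0 0 0 0 -0.012 0;0 0 0 0.0004 0.001 -0.008 0;0 0 0 0 0 -0.002 0;0 0 0 0 0 0 0;0 0 0 0 0 0 0"}}

```text
time_s: 15.3
ee_pos: [520.2, 360.5, 29.4]
ee_rot: [-0.073, 3.141, 0.0]
force: [-0.5, 0.4, -0.5]
grip_width: 12.6
```

>>> {"op": "move_arm", "data": {"steps": "0 0 0 0 0 -0.001 0;0 0 0 0 0 0 0"}}

```text
time_s: 15.5
ee_pos: [520.4, 360.6, 28.8]
ee_rot: [-0.073, 3.14, 0.001]
force: [-0.4, -0.8, -0.7]
grip_width: 12.6
```

>>> {"op": "move_arm", "data": {"steps": "0 0 0 0 0 -0.001 0;0 0 0 0 0 0 0"}}

```text
time_s: 15.7
ee_pos: [520.1, 360.5, 27.4]
ee_rot: [-0.073, 3.141, 0.0]
force: [1.1, -0.1, -0.6]
grip_width: 12.5
```

>>> {"op": "move_arm", "data": {"steps": "0 0 0 0 0 -0.0007 0;0 0 0 0 0 0 0"}}

```text
time_s: 15.9
ee_pos: [520.2, 360.5, 26.7]
ee_rot: [-0.073, 3.141, 0.0]
force: [0.2, 0.4, 0.1]
grip_width: 12.5
```

>>> {"op": "move_arm", "data": {"steps": "0 0 0 0 0 -0.0007 0;0 0 0 0 0 0 0"}}

```text
time_s: 16.1
ee_pos: [520.2, 360.5, 26.6]
ee_rot: [-0.073, 3.14, 0.0]
force: [-0.8, -0.5, 2.4]
grip_width: 12.6
```

Contact at 26.6, matching the expected 26.5. Releasing.

>>> {"op": "move_arm", "data": {"steps": "0 0 0 0 0 0 0.016;0 0 0 0 0 0 0.022;0 0 0 0 0 0 0.03;0 0 0 0 0 0 0.032;0 0 0 0 0 0.01 0.032;0 0 0 0 0 0.02 0.032;0 0 0 0 0 0.03 0.032;0 0 0 0 0 0.04 0.032;0 0 0 0 0 0.04 0.032"}}

```text
time_s: 17.0
ee_pos: [519.7, 360.2, 167.5]
ee_rot: [0.073, -3.14, 0.0]
force: [1.0, 1.1, -0.1]
grip_width: 32.0
```

>>> {"op": "move_arm", "data": {"steps": "0 0 0 -0.035 0.02 0.02 0.032;0 0 0 -0.035 0.02 0.02 0.032;0 0 0 -0.035 0.02 0.02 0.032;0 0 0 -0.035 0.02 0 0.032;0 0 0 -0.035 0.02 0 0.032;0 0 0 -0.035 0.02 0 0.032;0 0 0 0 0 0 0.032;0 0 0 0 0 0 0.032"}}

```text
time_s: 17.8
ee_pos: [309.4, 481.0, 226.8]
ee_rot: [-0.077, 3.139, 0.001]
force: [-0.7, -0.4, 0.0]
grip_width: 32.2
```

Run:
```python
from h import *
p,d=grab('scene','s8')
p,d=grab('top','t8')
def bone(u0,v0,u1,v1,h):
    g=p[v0:v1,u0:u1]; m=(g[:,:,0]<110).astype(np.uint8)
    n,l,s,c=cv2.connectedComponentsWithStats(m); k=1+s[1:,4].argmax(); v,u=np.nonzero(l==k)
    W=np.array([wz('top',a+u0,b+v0,h)[:2] for a,b in zip(u,v)]); e=np.linalg.eigh(np.cov(W.T))[1][:,1]
    print(s[k],W.mean(0),np.arctan2(e[1],e[0]))
bone(215,190,234,236,19);bone(238,190,254,236,19); bone(260,184,276,232,19)
a=cv2.resize(p[170:260,190:310,::-1],None,fx=5,fy=5,interpolation=cv2.INTER_CUBIC)
cv2.imwrite('pics/t8c.png',a)
print(sensors.get_state()['force'],sensors.get_state()['time_s'])
```

```text
[  4   4  11  38 200] [520.8192635  358.78101401] -3.1018508866115018
[  3   5  10  37 187] [517.4998096  297.18908674] -3.113368653965168
[  3   7  11  36 180] [530.38125871 232.6151629 ] -3.0817328584719883
[ 0.38930314 -1.11087292  0.73968137] 17.9
```

View pics/t8c.png

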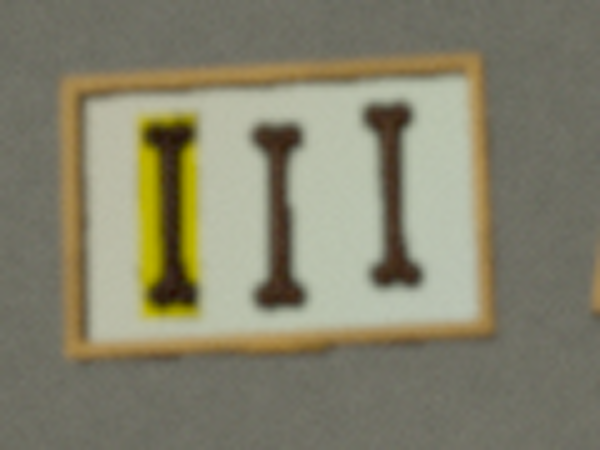

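View pics/s8.png

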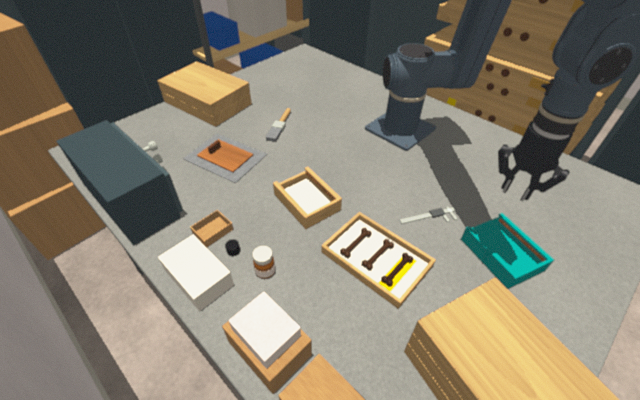

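View pics/t8.png

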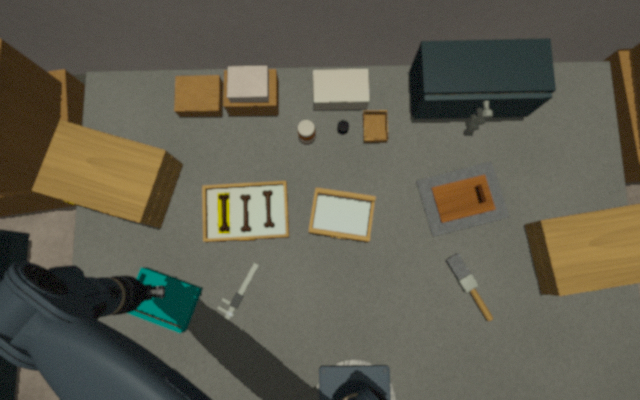

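The fossil lies on the slip at (223,213) and the lid on the pad at (463,198). The other bones and bystanders have not moved, and the arm is clear.

```bash
python3 -c "
from rig import manip; print(manip.finish_job())"
```

```text
the job is handed in; nothing more can be done
None
```

The job is done and handed in, with the robot's clock at 17.9 s at my last check; no verdict was reported. I slid the lid about 185 mm out of its tracks and laid it handle up on the grey pad. I then lifted the fossil out of the box, lowered it onto the yellow slip until I felt contact (about 2 N), and released it.

- **Fossil:** its middle was about 1.5 mm from the measured slip centre, at 0.04 rad in world axes. The tray's x measured about 0.035–0.05 rad.
- **Tray bones:** both were within about 1 mm of where they started.
- **Lid and bystanders:** these I checked only by eye. The lid looked flat and centred on the pad, the bystanders showed no movement, and the arm was clear of everything.
- **Unexplained reading:** when I gripped the lid handle, the arm stalled about 2 mm above the commanded height with 6.5 N upward force. Raising the command 2 mm cleared it, and no other check failed or disagreed.

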